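# Hang the slide rack on the dip stainer and prove its latch

### The arm

A 6-joint arm with a two-finger parallel gripper is mounted at the origin on a cart in front of the work surface, level with it; the furniture and walls round the work are solid. World frame = base frame: x ahead of the robot, y to its left, z up, the work surface at z = 0. Lengths are in m, angles in rad, forces in N, time in s.
With the tool pointing down it reaches from about 0.275 to 1 m from the base axis. Payload 8.4 kg.
Tool frame: the origin (TCP) lies midway between the tips of the shut fingers; the grasp point (between the pads) lies 19 mm behind it (env.grip_depth is the distance from the TCP to the grasp point, in m); x points along the fingers, z is the direction in which the jaws open and shut, and the axes are right-handed (so a half turn about x gives the same grasp; the last joint's range is limited). The gripper opens to 85 mm and grips with 20 to 120 N. Pads are 22 mm wide; open, the fingers measure 114 mm over their backs; the gripper's body (76 mm by 85 mm) begins 54 mm behind the grasp point. The pads swing forward as they close: fully open they stand 13 mm farther back than shut.
Start: joints at [-1.109, 0.353, 1.633, -0, 1.155, -0.002], TCP at [0.28, -0.559, 0.231] pointing down, gripper open.
Joint ranges: [-2.63, 2.63], [-0.92, 2.1], [0.06, 2.66], [-1.3, 4.44], [0, 2.69], [-3.02, 3.02]. Speed limits (rad/s): [2.22, 2.22, 2.79, 3.14, 3.14, 3.14].

### API

Orientations are given as a unit quaternion [x, y, z, w].
In Python, from rig import env gives the robot as it stands.
- The arm moves only by the shell command python3 -m inch 'ROWS' [FORCE]. ROWS is text: rows parted by semicolons, each of 5 numbers parted by spaces: the shift along the tool's x, y, z in units of 15 cm (1.0 is 15 cm), then the turn about the tool's x in units of 30 degrees (1.0 is 30 degrees), then the finger opening in mm, from 0 to 85.4. A call has exactly 5 rows; each row is the pose to reach, as a shift and turn from the pose commanded when the call began, along the tool's axes at that moment; what a row does not reach only later rows make up. A row lasts 1/12 s, in which the tool goes at most 41.7 mm and 7.16 degrees, less where a joint would pass 70% of its speed; a pose out of reach is approached as far as the arm can. A call with a number of a shift or a turn outside -1 to 1 is refused whole. A call with a gripper value outside its range is refused whole. The fingers move at their own pace and stop on an object; FORCE is the grip in N (left out, the last holds). Time passes only in rows, so rows that repeat a pose let the fingers close, or fill a call up. It gives the time, the measured TCP pose, the force and the opening at its end, in the units of the state.
- env.read_state(): the state, without advancing time (a new reading comes with each control period).
- env.capture(name): name is "side" or "top"; returns (picture, depth): 420x560x3 uint8, blue, green, red; 420x560 float32, m along the optical axis (not along the pixel's ray), 0 where there is no reading.
- env.camera_info(name): a dict with "K" (3x3 intrinsics, pixels), "k1" (the pictures are not rectified: a ray, as slopes to the right and down, at radius r is drawn at 1 + k1 r^2 times it, then the intrinsics apply), "camera_from_world" (4x4, takes a point from world to camera coordinates). Camera axes: x right, y up, looking along -z (the intrinsics and any distortion apply to the point x, -y, -z); pixel columns grow to the right and rows downward; lengths in m; the calibration is good to about 2 mm. A picture is of the moment at which its call begins. camera_info takes no time and is no camera call.
- env.hand_in(): hands the job in, once; it reports no verdict.
The state is a dict: "time_s": time; "joint_pos": joint angles; "qvel": joint speeds; "joint_efforts": joint torques, N m; "eef_pos": TCP position; "ee_rot": TCP orientation; "contact_force": force on the tool from outside, world axes, zero at the start; "wrist_torque": the same for the moment, N m; "width": finger opening in m.
Only numpy, scipy, OpenCV 4.12 (cv2) and the standard library are available. Lean on these libraries where they do the work, as an engineer would, in place of code of your own. Each camera call takes 0.05 s, during which the arm holds its last target.

### The job

Load the dip stainer: fetch the rack of microscope slides by the black grip of its hanger, bring it over the glass dish and press the hook's mouth down onto the pin of the stainer's arm until the sprung latch has snapped shut behind the pin. Then pull the rack gently upward against the pin to prove that the latch holds, let it settle back and leave it hanging still from the pin, latch shut. The arm's drive is delicate, so never load the arm with more than 30 N; keep the rack upright so that the slides stay in, and do not disturb the dish or the two dropper bottles beside it.

Things in the scene. Friction and masses are not known exactly. Their poses are not given: they have to be found in the camera images.
- stainer: Dip stainer, fixed: base plate 235x150x10 mm, column behind (face 87 mm behind the pin's middle, top 262 mm high), on it an arm with a level pin. Origin: on the bench below the pin's middle; z up; x = pin's axis, free end to -x. ARM HEIGHT IS NOT REPORTED: pin axis 203 to 227 mm over the bench, to be felt or seen. Under the allowed load the arm stays.
- pin_below (a point): Spot on the base plate, 10 mm over the bench, straight below the pin's middle. The pin is a 10 mm steel rod, 41 mm long, along the stainer's x, between a 20 mm wide shoulder (x = +20 mm) and a 15.6 mm head (x = -20 mm); the hook belongs between the two. Dish rim: 68 mm over the bench.
- rack: Slide rack with hanger, one loose part, 0.2 to 0.33 kg, 46x86x186 mm, standing on the bench. Origin: centre of its underside; y along the slides. Rack and strap reach 40 mm up; from the strap a shank (y = 9 to 17 mm) rises to a hook in the y-z plane, 12 mm thick in x, open downward. Its other leg (y = -9 to -15 mm) ends 87 mm above the underside.
- mouth (a point): Middle of the hook's mouth, at its lower edge: 37 mm below the seat, y = +1.5 mm. 15 mm wide in y, between shank and the inward ledge that ends the hook's leg. The gap between it and the strap (87 and 40 mm up) is open to -y and to +x and -x: there the pin comes in, sideways from -y or along its axis, before the hook is lowered on it.
- seat (a point): Where the pin's axis lies when the hook hangs home on the pin: 124 mm above the rack's underside at x = y = 0. The inside of the hook is 18 mm wide with a round top.
- grip (a point): Middle of the black finger grip on top of the hook, 36 mm above the seat, 160 mm above the underside. 22 mm wide in the rack's y, 16 mm in x, 40 mm tall (142 to 182 mm); pinch it across y from above.
- latch (a joint): Sprung latch blade, pivoted on the shank 28 mm below the seat, 18.5 mm long, 3 mm thick. 0 rad = shut, level across the mouth. A pin entering swings it up (to 1.5) against 6 to 12 N; it snaps back to 0 when the pin's axis is about 6 mm below the seat. From inside it cannot open: the shut hook has about 22 mm of play up and down on the pin.
- dish: Open glass staining dish 74x112x58 mm, wall 4 mm, loose on the stainer's base plate below the pin. Origin: centre of its underside. The hung rack stays above it.
- stain_bottle_1: White dropper bottle with pointed cap, 36 mm wide, 98 mm high, standing on the bench. Origin: centre of its underside.
- stain_bottle_2: Another such bottle beside it.
Not all that is in view belongs to the job. There is more than one size of the rack; the job needs the larger.

How it is judged:
By the outcome, as a careful person would: the job done as asked, in the order asked, and still so for the second after the job is handed in, with the robot touching nothing.
It also fails if it takes over 54 s, if anything falls off the work surface, if the arm or the gripper's body presses on something with over 40 N, if the wrist force passes 120 N, or if a joint passes its speed limit or range.

## Working session

There is one attempt and no reset: what is moved stays moved. The work goes in short steps, Python scripts to look and compute and a shell command to move; the robot and the scene stay as the last step left them, time stands still between calls to the robot, and variables do not carry over. Pictures are saved under pics/ and viewed, and the job is handed in when it is done.

```bash
ls; mkdir -p pics; cat > h.py <<'E'
import numpy as np, cv2
from rig import env
from scipy.spatial.transform import Rotation as R
def snap(n,tag):
    p,d=env.capture(n); np.save(f'pics/{n}_{tag}.npy',d); cv2.imwrite(f'pics/{n}_{tag}.png',p); return p,d
def ray(n,u,v):
    c=env.camera_info(n); K=np.array(c['K']); k1=c['k1']; T=np.array(c['camera_from_world'])
    a=np.array([(u-K[0,2])/K[0,0],(v-K[1,2])/K[1,1]]); s=a.copy()
    for _ in range(30): s=a/(1+k1*(s@s))
    dc=np.array([s[0],-s[1],-1.]); Ri=T[:3,:3].T
    return -Ri@T[:3,3], Ri@dc
def onz(n,u,v,z):
    o,d=ray(n,u,v); return o+d*(z-o[2])/d[2]
def dep(n,tag,u,v):
    D=np.load(f'pics/{n}_{tag}.npy'); o,d=ray(n,u,v); return o+d*D[int(round(v)),int(round(u))]
def two(p,q):
    o1,d1=ray(*p); o2,d2=ray(*q)
    A=np.stack([d1,-d2],1); t=np.linalg.lstsq(A,o2-o1,rcond=None)[0]
    a=o1+d1*t[0]; b=o2+d2*t[1]; return (a+b)/2, np.linalg.norm(a-b)
def proj(n,P):
    c=env.camera_info(n); K=np.array(c['K']); T=np.array(c['camera_from_world'])
    p=T[:3,:3]@np.array(P)+T[:3,3]; s=np.array([p[0],-p[1]])/-p[2]; s=s*(1+c['k1']*(s@s))
    return K[0,0]*s[0]+K[0,2],K[1,1]*s[1]+K[1,2]
E
python3 - <<'E'
from h import *
for n in('side','top'):
    c=env.camera_info(n);print(n,c); snap(n,'0')
s=env.read_state();print(s,env.grip_depth);print(R.from_quat(s['ee_rot']).as_matrix().round(3))
E
```

```text
pics
side {'K': array([[382.8715204 ,   0.        , 274.91821496],
       [  0.        , 382.8715204 , 211.98864949],
       [  0.        ,   0.        ,   1.        ]]), 'k1': -0.10663104215080212, 'camera_from_world': array([[-0.94594028, -0.32411333, -0.01214601,  0.48983038],
       [ 0.14890186, -0.46723644,  0.8715035 , -0.30378786],
       [-0.28814096,  0.8225817 ,  0.49023885, -0.54708979],
       [ 0.        ,  0.        ,  0.        ,  1.        ]])}
top {'K': array([[445.54016905,   0.        , 288.81714374],
       [  0.        , 445.54016905, 211.17093129],
       [  0.        ,   0.        ,   1.        ]]), 'k1': -0.1351209472505934, 'camera_from_world': array([[-0.00748225, -0.99977863,  0.0196651 , -0.24781408],
       [ 0.99500853, -0.0054867 ,  0.09963893, -0.61293761],
       [-0.09950898,  0.02031247,  0.99482932, -1.03892768],
       [ 0.        ,  0.        ,  0.        ,  1.        ]])}
{'time_s': 0.1, 'joint_pos': array([-1.10940659e+00,  3.53550725e-01,  1.63407185e+00, -7.84757925e-06,
        1.15522120e+00, -2.39159635e-03]), 'qvel': array([ 7.15270544e-04,  4.40206226e-04, -2.01598231e-03, -8.10122497e-05,
       -3.75319735e-04,  1.46572765e-05]), 'joint_efforts': array([-7.83961259e-04, -6.06360698e+01, -3.42818713e+01,  5.69258066e-05,
        4.05295970e-03, -4.81832421e-05]), 'eef_pos': array([ 0.2793898 , -0.55858425,  0.23064918]), 'ee_rot': array([ 0.37193806,  0.60190335, -0.37147552,  0.60114921]), 'contact_force': array([-0.59268662,  0.60016608,  0.70519822]), 'wrist_torque': array([ 0.01608453, -0.04027443,  0.00818085]), 'width': 0.08506511680982512} 0.0187
[[-0.001  0.894  0.447]
 [ 0.001  0.447 -0.894]
 [-1.    -0.    -0.001]]
```

View pics/side_0.png

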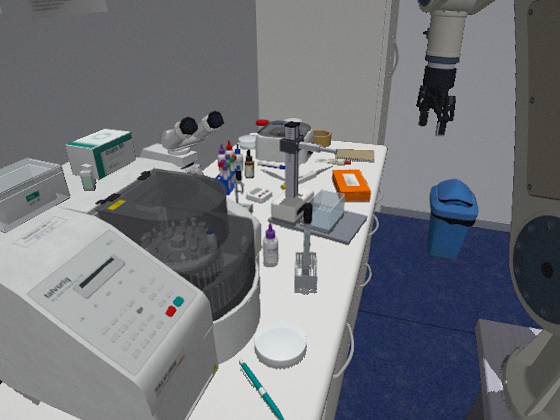

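View pics/top_0.png

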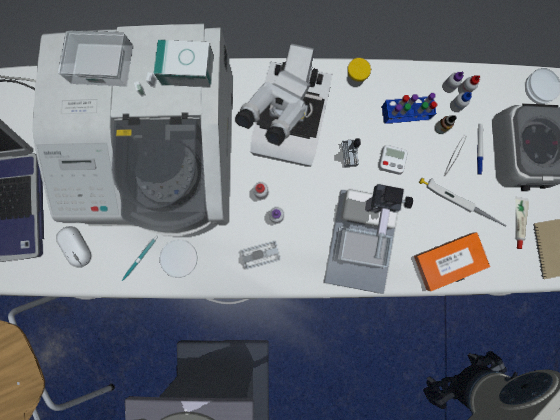

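```bash
python3 - <<'E'
from h import *
t=cv2.imread('pics/top_0.png'); s=cv2.imread('pics/side_0.png')
cv2.imwrite('pics/tz.png',cv2.resize(t[120:310,220:430],None,fx=3.6,fy=3.1*3.6/3.1,interpolation=cv2.INTER_CUBIC)[:600,:800])
cv2.imwrite('pics/sz.png',cv2.resize(s[110:300,200:385],None,fx=3.15,fy=3.15,interpolation=cv2.INTER_CUBIC))
print(proj('top',(0,0,0)))
for p in [(260,253),(260,190),(276,215),(365,240),(350,152)]: print(p,onz('top',*p,0.0), dep('top','0',*p))
E
```

```text
(np.float64(188.35822186593606), np.float64(459.64370311483884))
(260, 253) [ 0.5116546  -0.18082998  0.        ] [ 0.51049745 -0.18894587  0.18141102]
(260, 190) [ 0.66802527 -0.18105559  0.        ] [ 0.6558856  -0.18469365  0.08169464]
(276, 215) [ 0.60526212 -0.22063869  0.        ] [ 0.59756319 -0.22135642  0.08412752]
(365, 240) [ 0.54160182 -0.44122069  0.        ] [ 0.54106838 -0.43817251  0.0158686 ]
(350, 152) [ 0.76443981 -0.4086508   0.        ] [ 0.75765673 -0.4039869   0.02870687]
```

View pics/tz.png

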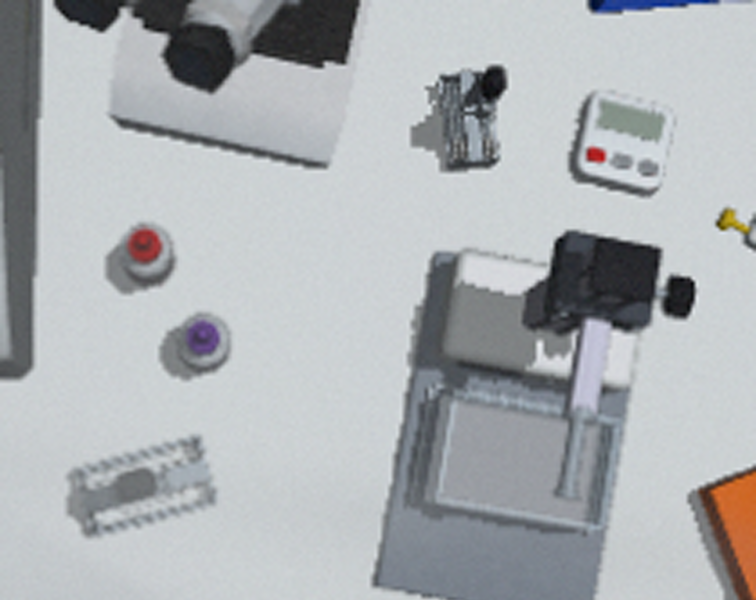

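View pics/sz.png

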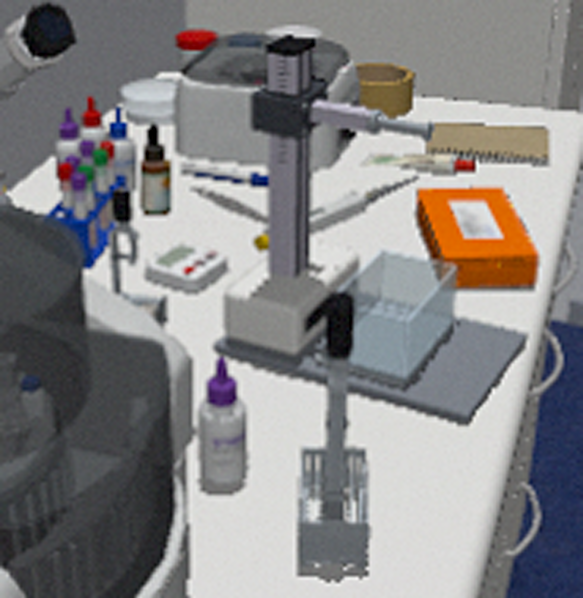

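```bash
python3 - <<'E'
from h import *
for n in('side','top'):
    T=env.camera_info(n)['camera_from_world'];print(n,-T[:3,:3].T@T[:3,3])
def cloud(n,tag):
    D=np.load(f'pics/{n}_{tag}.npy');P=np.full(D.shape+(3,),np.nan)
    for v in range(D.shape[0]):
        for u in range(D.shape[1]):
            if D[v,u]>0:
                o,d=ray(n,u,v);P[v,u]=o+d*D[v,u]
    np.save(f'pics/{n}_{tag}_P.npy',P);return P
S=cloud('side','0');T=cloud('top','0')
print('side rack column: v,u -> xyz at row-wise nearest pixels')
for v in range(200,296,4):
    r=S[v,295:320]; ok=(abs(r[:,0]-.51)<.06)&(abs(r[:,1]+.185)<.08)&(r[:,2]>0.004)
    if ok.any(): print(v,np.where(ok)[0][[0,-1]]+295,np.median(r[ok],0).round(4), r[ok][:,1].min().round(3),r[ok][:,1].max().round(3))
m=(abs(T[...,0]-.51)<.06)&(abs(T[...,1]+.185)<.08)&(T[...,2]>0.008)
for lo,hi in((.008,.05),(.05,.13),(.13,.2)):
    q=T[m&(T[...,2]>lo)&(T[...,2]<hi)]; print(lo,len(q),np.median(q,0).round(4) if len(q) else '')
q=T[m&(T[...,2]<.05)].astype(np.float32)
print(cv2.minAreaRect(q[:,:2]*1000))
q=T[m&(T[...,2]>.13)].astype(np.float32); print('grip',cv2.minAreaRect(q[:,:2]*1000),q.mean(0))
E
```

```text
side [0.35094589 0.46684585 0.53890634]
top [ 0.50464131 -0.23001904  1.09950146]Traceback (most recent call last):
  File "<stdin>", line 11, in <module>
  File "<stdin>", line 9, in cloud
  File "h.py", line 7, in ray
    c=env.camera_info(n); K=np.array(c['K']); k1=c['k1']; T=np.array(c['camera_from_world'])
ValueError: time passes only in moves, steps and waits
```

```bash
python3 - <<'E'
from h import *
t=cv2.imread('pics/top_0.png'); s=cv2.imread('pics/side_0.png')
cv2.imwrite('pics/tz2.png',cv2.resize(t[230:280,225:300],None,fx=10,fy=10,interpolation=cv2.INTER_CUBIC))
cv2.imwrite('pics/tz3.png',cv2.resize(t[180:295,320:415],None,fx=5.2,fy=5.2,interpolation=cv2.INTER_CUBIC))
cv2.imwrite('pics/sz2.png',cv2.resize(s[115:235,270:370],None,fx=5,fy=5,interpolation=cv2.INTER_CUBIC))
E
```

```text
(no output)
```

View pics/tz2.png

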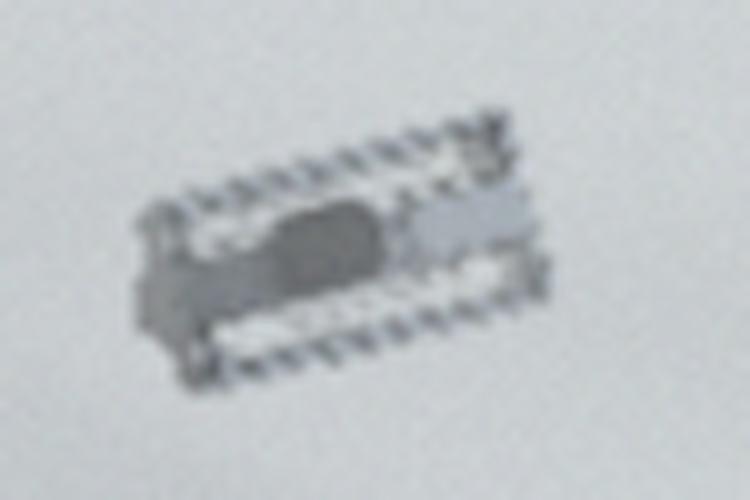

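View pics/tz3.png

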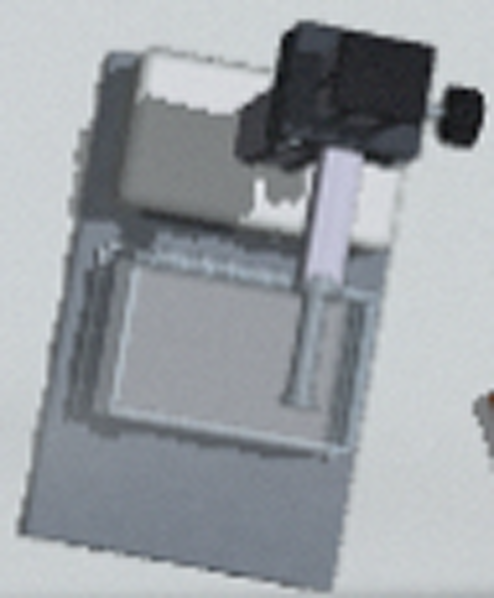

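View pics/sz2.png

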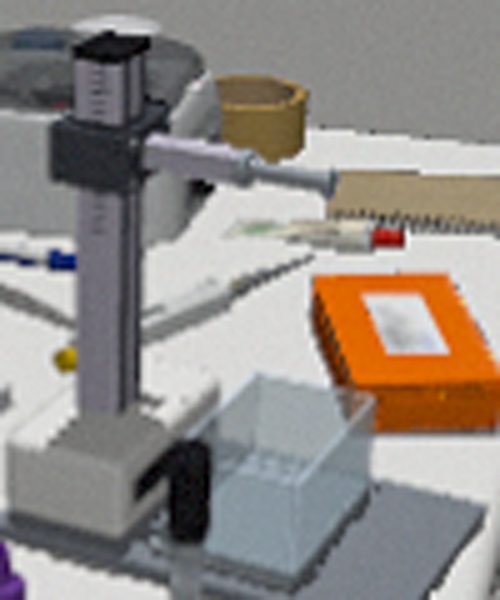

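```bash
python3 - <<'E'
from h import env
import pickle
pickle.dump({n:env.camera_info(n) for n in('side','top')},open('cam.pkl','wb'))
E
sed -i 's/env.camera_info(n)/CAM[n]/; s/^import numpy as np, cv2/import numpy as np, cv2, pickle\nCAM=pickle.load(open("cam.pkl","rb"))/' h.py
cat >> h.py <<'E'
def cloud(n,D):
    c=CAM[n]; K=c['K'];v,u=np.indices(D.shape); pts=np.stack([u,v],-1).reshape(-1,1,2).astype(float)
    s=cv2.undistortPoints(pts,K,np.array([c['k1'],0,0,0,0.]))[:,0]
    d=D.reshape(-1,1); pc=np.c_[s[:,:1]*d,-s[:,1:]*d,-d]; T=c['camera_from_world']
    P=(pc-T[:3,3])@T[:3,:3]; P[d[:,0]<=0]=np.nan; return P.reshape(D.shape+(3,))
E
cat > a.py <<'E'
from h import *
S=cloud('side',np.load('pics/side_0.npy'));T=cloud('top',np.load('pics/top_0.npy'))
for v in range(200,296,4):
    r=S[v,290:325]; ok=(abs(r[:,0]-.51)<.06)&(abs(r[:,1]+.185)<.08)&(r[:,2]>0.004)
    if ok.any(): print(v,np.where(ok)[0][[0,-1]]+290,np.median(r[ok],0).round(4), r[ok][:,1].min().round(3),r[ok][:,1].max().round(3))
m=(abs(T[...,0]-.51)<.06)&(abs(T[...,1]+.185)<.08)&(T[...,2]>0.008)
for lo,hi in((.008,.05),(.05,.13),(.13,.2)):
    q=T[m&(T[...,2]>lo)&(T[...,2]<hi)]; print(lo,len(q),np.median(q,0).round(4) if len(q) else '')
q=T[m&(T[...,2]<.05)].astype(np.float32)
print(cv2.minAreaRect(q[:,:2]*1000),np.percentile(q[:,2],[10,50,90]))
q=T[m&(T[...,2]>.13)].astype(np.float32); print('grip',cv2.minAreaRect(q[:,:2]*1000),q.mean(0))
# pin
m=(abs(T[...,0]-.53)<.12)&(abs(T[...,1]+.44)<.1)&(T[...,2]>0.17)&(T[...,2]<.25)
vs,us=np.where(m)
for v in range(195,262,3):
    k=vs==v
    if k.any(): q=T[v,us[k]];print(v,us[k].min(),us[k].max(),q.mean(0).round(4))
E
python3 a.py
```

```text
204 [304 311] [ 0.5094 -0.1807  0.1825] -0.189 -0.179
208 [303 311] [ 0.5079 -0.1718  0.1783] -0.176 -0.171
212 [303 311] [ 0.5077 -0.1717  0.1701] -0.178 -0.169
216 [303 311] [ 0.5076 -0.172   0.1606] -0.176 -0.169
220 [303 310] [ 0.5082 -0.172   0.1513] -0.175 -0.169
224 [304 309] [ 0.5089 -0.1753  0.1397] -0.178 -0.174
228 [304 309] [ 0.5073 -0.1701  0.1337] -0.172 -0.17
232 [304 309] [ 0.5061 -0.1671  0.1264] -0.168 -0.165
236 [304 309] [ 0.5057 -0.1656  0.1176] -0.17 -0.164
240 [304 309] [ 0.5057 -0.1654  0.1082] -0.168 -0.164
244 [303 309] [ 0.5059 -0.1654  0.0984] -0.168 -0.164
248 [304 308] [ 0.5056 -0.1658  0.0881] -0.168 -0.164
252 [296 315] [ 0.5105 -0.2181  0.038 ] -0.227 -0.164
256 [295 315] [ 0.5106 -0.2162  0.0279] -0.228 -0.163
260 [295 315] [ 0.5096 -0.2097  0.0277] -0.227 -0.165
264 [295 324] [ 0.5059 -0.1918  0.0289] -0.234 -0.162
268 [295 316] [ 0.503  -0.1647  0.0355] -0.195 -0.157
272 [294 316] [ 0.502  -0.1557  0.0356] -0.186 -0.145
276 [294 316] [ 0.5002 -0.142   0.0359] -0.147 -0.135
280 [296 316] [ 0.4976 -0.1414  0.0257] -0.147 -0.136
284 [294 316] [ 0.499 
[... 612 characters left out ...]
-0.4524  0.2226]
207 371 411 [ 0.6001 -0.4511  0.2186]
210 381 399 [ 0.5943 -0.4522  0.2158]
213 380 389 [ 0.5885 -0.441   0.2136]
216 380 388 [ 0.5823 -0.4399  0.2147]
219 379 388 [ 0.5764 -0.439   0.2132]
222 379 387 [ 0.5702 -0.4376  0.2141]
225 378 387 [ 0.5642 -0.4364  0.2142]
228 378 386 [ 0.5581 -0.4351  0.2146]
231 377 386 [ 0.5521 -0.4339  0.2146]
234 376 385 [ 0.5461 -0.4318  0.2145]
237 378 382 [ 0.5403 -0.4316  0.2101]
240 378 382 [ 0.5342 -0.4311  0.2115]
243 377 381 [ 0.5282 -0.429   0.2112]
246 377 381 [ 0.5221 -0.4286  0.2125]
249 376 380 [ 0.5162 -0.4268  0.2109]
252 376 380 [ 0.5101 -0.4263  0.2126]
255 374 379 [ 0.5042 -0.4236  0.2102]
258 380 380 [ 0.4981 -0.4298  0.2137]
```

```bash
python3 - <<'E'
from h import *
f=lambda p,s,o:((p[0]+.5)/s-.5+o[0],(p[1]+.5)/s-.5+o[1])
t=lambda *p:f(p,5.2,(320,180)); s=lambda *p:f(p,5,(270,115))
bl,br,tl=[onz('top',*t(*p),.01) for p in((20,535),(334,592),(108,52))]
print(bl,br,tl,np.linalg.norm(bl-br),np.linalg.norm(tl-bl))
d=bl-br;print('yaw from front edge',np.degrees(np.arctan2(-d[0],d[1])));d=tl-bl;print('left',np.degrees(np.arctan2(d[1],d[0])))
print('head',two(('top',*t(299,402)),('side',*s(333,182))))
print('shoulder',two(('top',*t(321,287)),('side',*s(252,169))))
T=cloud('top',np.load('pics/top_0.npy'));S=cloud('side',np.load('pics/side_0.npy'))
# subpixel pin edges via colour profile
img=cv2.imread('pics/top_0.png').astype(int)
for v in range(236,260,2): print(v,img[v,370:388].sum(1)//3)
for v in range(144,156):
    print(v,[tuple((S[v,u]*1000).round().astype(int)) if abs(S[v,u,1]+.43)<.05 else 0 for u in range(318,340,3)])
E
```

```text
[ 0.43877457 -0.33522771  0.01      ] [ 0.40976802 -0.483565    0.01      ] [ 0.66670931 -0.3805846   0.01      ] 0.15114671747475708 0.23240373325086142
yaw from front edge -11.06426337726628
left -11.254316299941229
head (array([ 0.50067703, -0.42520283,  0.20770596]), np.float64(0.0006675531018432291))
shoulder (array([ 0.54455576, -0.435426  ,  0.20609013]), np.float64(0.0006765397060766601))
236 [150 145 145 139 138 133 115 104  89 118 140 151 138 130 128 125 153 163]
238 [155 155 154 157 158 159 157 147  91 125 151 165 139 134 135 137 129 102]
240 [159 157 157 155 157 156 154 134 101 137 162 153 151 158 156 148 124 102]
242 [157 156 161 157 157 155 149 110 113 144 166 139 137 157 153 141 119  91]
244 [159 157 156 157 158 158 147  93 126 152 159 139 144 154 148 135 116 107]
246 [154 159 155 154 159 153 131 101 135 159 149 151 158 158 149 125 103 111]
248 [160 156 157 157 156 148 107 116 145 167 140 136 157 155 146 127  98 107]
250 [156 157 158 158 158 146  93 127 154 161 139 144 156 152 132 114 106 105]
252 [157 158 155 156 153 123 106 140 160 153 150 158 155 151 128 104 112  98
[... 1458 characters left out ...]
(-423), np.int64(203)), 0, (np.int64(531), np.int64(-424), np.int64(205)), (np.int64(524), np.int64(-423), np.int64(206)), (np.int64(516), np.int64(-423), np.int64(207)), (np.int64(508), np.int64(-420), np.int64(209)), (np.int64(501), np.int64(-422), np.int64(209)), 0]
152 [(np.int64(547), np.int64(-425), np.int64(200)), 0, 0, 0, (np.int64(516), np.int64(-423), np.int64(204)), (np.int64(508), np.int64(-419), np.int64(206)), (np.int64(501), np.int64(-423), np.int64(206)), 0]
153 [0, 0, 0, 0, 0, (np.int64(508), np.int64(-422), np.int64(203)), (np.int64(501), np.int64(-422), np.int64(204)), 0]
154 [0, 0, 0, 0, 0, 0, (np.int64(501), np.int64(-426), np.int64(200)), 0]
155 [0, 0, 0, 0, 0, 0, 0, 0]
```

```bash
cat >> h.py <<'E'
def goal(P,jawdeg=None):
    s=env.read_state();M=R.from_quat(s['ee_rot']).as_matrix()
    d=M.T@(np.array(P)-s['eef_pos'])/.15
    j=M[:,2]; a=np.degrees(np.arctan2(j[1],j[0]))
    print('t',round(s['time_s'],2),'pos',s['eef_pos'].round(4),'jaw',a.round(2),'down',M[:,0].round(3))
    print('units',d.round(3),'turn',None if jawdeg is None else round((a-jawdeg)/30,3))
    print('F',s['contact_force'].round(2),'Tq',s['wrist_torque'].round(3),'w',round(s['width'],4))
E
python3 -c "
from h import *
goal((.507,-.183,.25),-74)"
```

```text
t 0.1 pos [ 0.2794 -0.5586  0.2306] jaw -63.43 down [-0.001  0.001 -1.   ]
units [-0.127  2.477 -1.561] turn 0.352
F [-0.59  0.6   0.71] Tq [ 0.016 -0.04   0.008] w 0.0851
```

```bash
python3 -m inch '-0.1 0.25 -0.15 0 85; -0.12 0.5 -0.31 0 85; -0.12 0.75 -0.47 0 85; -0.12 1 -0.63 0 85; -0.12 1 -0.63 0 85'
python3 -m inch '0 0.25 -0.15 0 85; 0 0.5 -0.31 0 85; 0 0.75 -0.47 0 85; 0 1 -0.63 0 85; 0 1 -0.63 0.2 85'
python3 -c "
from h import *
goal((.507,-.183,.22),-74)"
```

```text
time_s: 0.52
eef_pos: [0.373, -0.4031, 0.2491]
ee_rot: [0.372, 0.602, -0.371, 0.601]
contact_force: [-0.4, -0.1, -0.6]
width: 0.0856
time_s: 0.93
eef_pos: [0.4653, -0.2517, 0.2491]
ee_rot: [0.402, 0.582, -0.401, 0.582]
contact_force: [-0.3, -0.1, -0.1]
width: 0.085
t 0.93 pos [ 0.4653 -0.2517  0.2491] jaw -69.22 down [ 0.001  0.002 -1.   ]
units [ 0.195  0.423 -0.329] turn 0.159
F [-0.29 -0.1  -0.13] Tq [-0.028  0.023 -0.008] w 0.085
```

```bash
python3 -m inch '0 0.2 -0.15 0 85; 0.05 0.4 -0.3 0.1 85; 0.15 0.42 -0.33 0.16 85; 0.19 0.42 -0.33 0.16 85; 0.19 0.42 -0.33 0.16 85'
python3 - <<'E'
from h import *
goal((.507,-.183,.147),-74)
p,d=snap('side','1'); cv2.imwrite('pics/s1z.png',cv2.resize(p[60:300,220:420],None,fx=2.5,fy=2.5)); p,d=snap('top','1'); cv2.imwrite('pics/t1z.png',cv2.resize(p[180:300,200:330],None,fx=5,fy=5))
E
```

```text
time_s: 1.35
eef_pos: [0.5038, -0.1869, 0.219]
ee_rot: [0.425, 0.566, -0.426, 0.563]
contact_force: [-0.2, -0.2, 0.2]
width: 0.085
t 1.35 pos [ 0.5038 -0.1869  0.219 ] jaw -74.08 down [-0.003  0.001 -1.   ]
units [ 0.48   0.029 -0.018] turn -0.003
F [-0.2  -0.25  0.25] Tq [0.016 0.004 0.056] w 0.085
```

View pics/s1z.png

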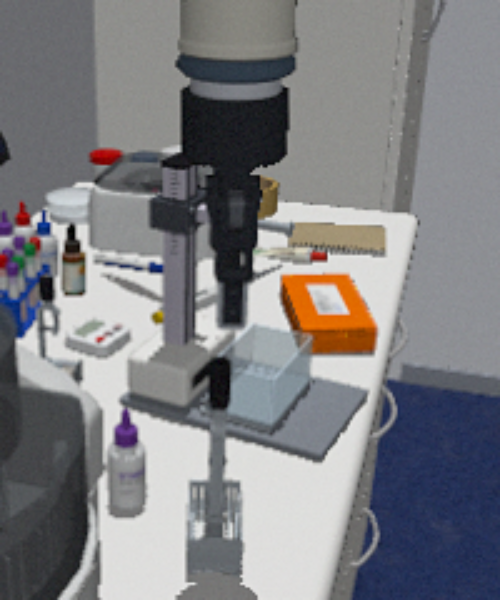

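View pics/t1z.png

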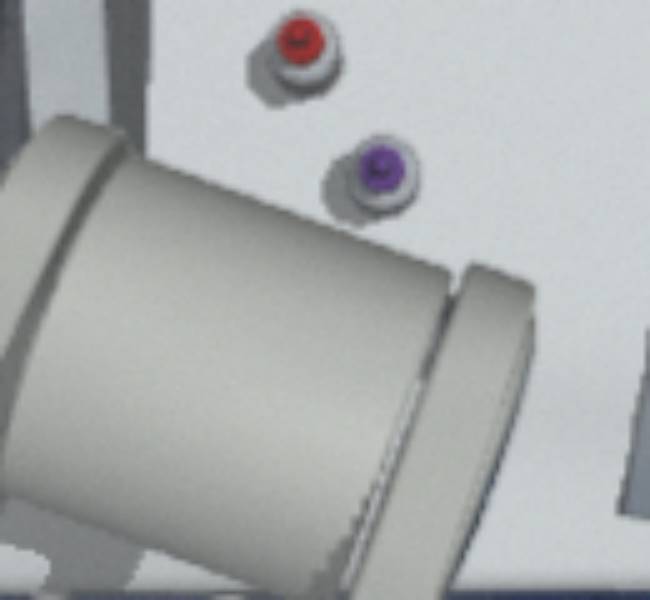

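```bash
python3 -m inch '0 0.03 -0.02 0 85; 0.15 0.03 -0.02 0 85; 0.3 0.03 -0.02 0 85; 0.42 0.03 -0.02 0 85; 0.47 0.03 -0.02 0 85' 40
python3 -c "
from h import *
goal((.507,-.183,.147),-74)"
```

```text
time_s: 1.87
eef_pos: [0.5075, -0.1835, 0.1488]
ee_rot: [0.427, 0.564, -0.427, 0.563]
contact_force: [-0.1, 0.5, 0.3]
width: 0.0852
t 1.87 pos [ 0.5075 -0.1835  0.1488] jaw -74.28 down [-0.002  0.001 -1.   ]
units [ 0.012 -0.002 -0.004] turn -0.009
F [-0.08  0.53  0.34] Tq [ 0.047 -0.001 -0.05 ] w 0.0852
```

```bash
python3 -m inch '0.01 0 0 0 40; 0.01 0 0 0 25; 0.01 0 0 0 15; 0.01 0 0 0 10; 0.01 0 0 0 10' 60
python3 -m inch '0 0 0 0 10; 0 0 0 0 10; 0 0 0 0 10; 0 0 0 0 10; 0 0 0 0 10' 60
python3 -c "
from h import *
goal((.507,-.183,.147),-74)"
```

```text
time_s: 2.28
eef_pos: [0.5091, -0.1834, 0.1498]
ee_rot: [0.427, 0.563, -0.426, 0.564]
contact_force: [-0.6, 1.5, 0.4]
width: 0.0253
time_s: 2.7
eef_pos: [0.5089, -0.1829, 0.1497]
ee_rot: [0.427, 0.564, -0.426, 0.564]
contact_force: [-0.9, 2.2, 6.8]
width: 0.0209
t 2.7 pos [ 0.5089 -0.1829  0.1497] jaw -74.23 down [ 0.001  0.    -1.   ]
units [ 0.018 -0.012 -0.003] turn -0.008
F [-0.89  2.22  6.77] Tq [0.529 0.176 0.021] w 0.0209
```

```bash
python3 -m inch '-0.05 0 0 0 10; -0.15 0 0 0 10; -0.3 0 0 0 10; -0.4 0 0 0 10; -0.4 0 0 0 10' 60
python3 - <<'E'
from h import *
goal((.4445,-.413,.293),-101.3)
p,d=snap('side','2'); cv2.imwrite('pics/s2z.png',cv2.resize(p[40:300,220:420],None,fx=2.3,fy=2.3,interpolation=cv2.INTER_CUBIC))
E
```

```text
time_s: 3.12
eef_pos: [0.5102, -0.1839, 0.2121]
ee_rot: [0.427, 0.562, -0.426, 0.566]
contact_force: [0.4, 0.3, -2.2]
width: 0.0209
t 3.12 pos [ 0.5102 -0.1839  0.2121] jaw -74.22 down [ 0.005 -0.002 -1.   ]
units [-0.538 -0.835  1.353] turn 0.903
F [ 0.41  0.27 -2.23] Tq [-0.018 -0.055 -0.018] w 0.0209
```

View pics/s2z.png

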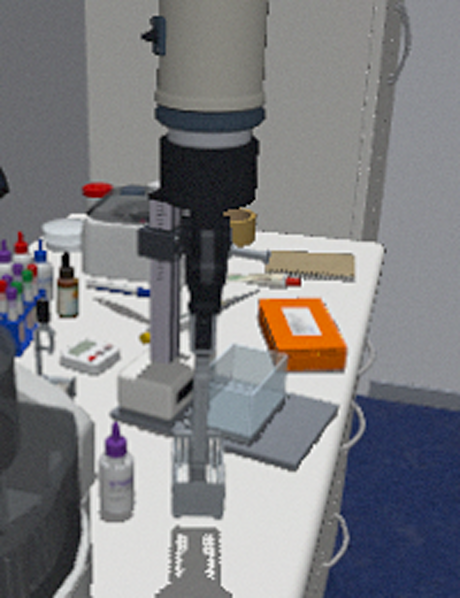

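```bash
python3 -m inch '-0.1 -0.07 0.1 0 10; -0.24 -0.2 0.25 0 10; -0.4 -0.35 0.42 0 10; -0.51 -0.48 0.55 0 10; -0.54 -0.52 0.6 0 10' 60
python3 -c "
from h import *
goal((.4445,-.413,.293),-101.3)"
```

```text
time_s: 3.58
eef_pos: [0.4568, -0.2941, 0.2914]
ee_rot: [0.427, 0.563, -0.428, 0.564]
contact_force: [-0.3, -0.1, -2.1]
width: 0.0214
t 3.58 pos [ 0.4568 -0.2941  0.2914] jaw -74.31 down [ 0.001 -0.003 -1.   ]
units [-0.008 -0.293  0.741] turn 0.9
F [-0.35 -0.07 -2.11] Tq [-0.081  0.209  0.001] w 0.0214
```

```bash
python3 -m inch '0 -0.05 0.1 0.15 10; 0 -0.13 0.28 0.35 10; 0 -0.22 0.5 0.58 10; 0 -0.28 0.7 0.8 10; 0 -0.29 0.74 0.9 10' 60
python3 -m inch '0 0 0 0 10; 0 0 0 0 10; 0 0 0 0 10; 0 0 0 0 10; 0 0 0 0 10' 60
python3 - <<'E'
from h import *
goal((.4445,-.413,.293),-101.3)
p,d=snap('side','3'); cv2.imwrite('pics/s3z.png',cv2.resize(p[40:240,240:400],None,fx=3,fy=3,interpolation=cv2.INTER_CUBIC)); p,d=snap('top','3'); cv2.imwrite('pics/t3z.png',cv2.resize(p[170:310,310:430],None,fx=4.2,fy=4.2))
E
```

```text
time_s: 4.0
eef_pos: [0.4454, -0.4133, 0.2879]
ee_rot: [-0.548, -0.446, 0.549, -0.446]
contact_force: [-0.4, 0.7, -1.9]
width: 0.0208
time_s: 4.42
eef_pos: [0.4464, -0.4085, 0.2897]
ee_rot: [0.546, 0.449, -0.546, 0.449]
contact_force: [-0.2, 0.2, -2.1]
width: 0.0212
t 4.42 pos [ 0.4464 -0.4085  0.2897] jaw -101.11 down [-0.  0. -1.]
units [-0.022 -0.007  0.032] turn 0.006
F [-0.16  0.2  -2.06] Tq [ 0.012 -0.069  0.014] w 0.0212
```

View pics/s3z.png

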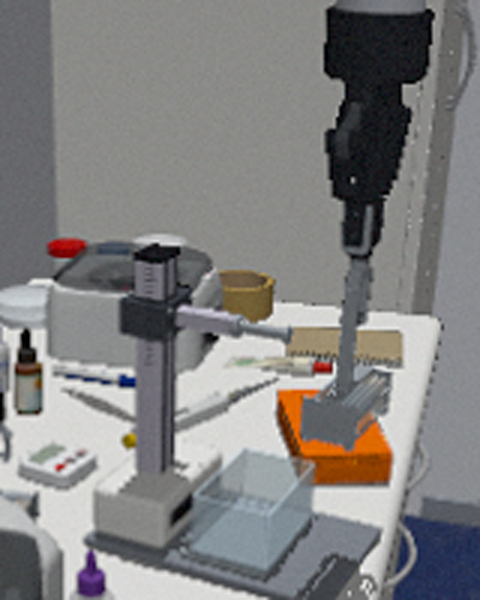

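View pics/t3z.png

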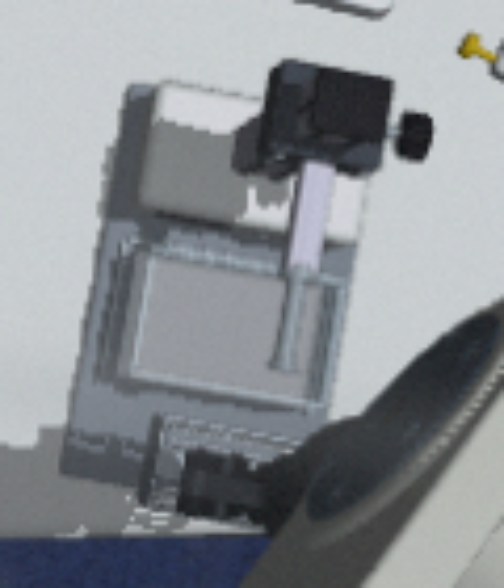

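```bash
python3 - <<'E'
from h import *
for z in (.143,.183,.23,.28): print(z,proj('side',(.446,-.4085,z)), proj('side',(.446+.013*-.195,-.4085-.013*.98,z)), proj('side',(.446+.012*.195,-.4085+.012*.98,z)))
S=cloud('side',np.load('pics/side_3.npy'))
sx=np.array([.981,-.195]);sy=np.array([.195,.981]);c=np.array([.4464,-.4085])
for v in range(118,192,3):
    r=S[v,335:375];q=r[:,:2]-c; a=q@sx;b=q@sy
    ok=(abs(a)<.045)&(abs(b)<.06)
    if ok.any():
        i=np.where(ok)[0]; print(v,i[[0,-1]]+335,'x',(a[ok].min()*1e3).round(),(a[ok].max()*1e3).round(),'y',(b[ok].min()*1e3).round(),(b[ok].max()*1e3).round(),'z',(np.median(r[ok][:,2])*1e3).round())
p=cv2.imread('pics/side_3.png');cv2.imwrite('pics/s3y.png',cv2.resize(p[115:195,330:380],None,fx=7,fy=7,interpolation=cv2.INTER_CUBIC))
E
```

```text
0.143 (np.float64(355.238652790788), np.float64(180.39767997791506)) (np.float64(357.00297418308577), np.float64(178.50011410307798)) (np.float64(353.5755737984627), np.float64(182.18584126857536))
0.183 (np.float64(356.66029303273797), np.float64(165.37668857531054)) (np.float64(358.4407139615271), np.float64(163.60511429008005)) (np.float64(354.9812206666516), np.float64(167.04710525893927))
0.23 (np.float64(358.3666499141176), np.float64(146.9634897866053)) (np.float64(360.1655692896598), np.float64(145.357460415479)) (np.float64(356.66914030836756), np.float64(148.47890257980202))
0.28 (np.float64(360.2204250000939), np.float64(126.43998412259916)) (np.float64(362.0384677697072), np.float64(125.03240400486432)) (np.float64(358.5037815304619), np.float64(127.76921307499002))
118 [354 366] x -9.0 10.0 y -13.0 26.0 z 304.0
121 [354 365] x -8.0 10.0 y -9.0 26.0 z 298.0
124 [356 363] x -7.0 7.0 y 1.0 17.0 z 288.0
127 [357 362] x -4.0 5.0 y -2.0 8.0 z 280.0
130 [356 363] x -6.0 5.0 y -11.0 12.0 z 274.0
133 [355 363] x -6.0 6.0 y -14.0 16.0 z 268.0
136 [355 363] x -5.0 5.0 y -12.0 17.0 z 261.0
139 [355 363] x -6.0 5.0 y -14.0 19.0 z 253.0
142 [354 362] x -7.0 5.0 y -12.0 19.0 z 247.0
145 [354 362] x -6.0 5.0 y -10.0 19.0 z 239.0
148 [354 358] x -5.0 4.0 y 15.0 19.0 z 233.0
151 [353 358] x -5.0 7.0 y 15.0 19.0 z 225.0
154 [353 358] x -5.0 5.0 y 12.0 20.0 z 218.0
157 [353 358] x -6.0 5.0 y 14.0 20.0 z 211.0
160 [353 357] x -5.0 5.0 y 15.0 18.0 z 203.0
163 [352 367] x -14.0 5.0 y -42.0 20.0 z 180.0
166 [351 370] x -22.0 17.0 y -42.0 19.0 z 174.0
169 [347 370] x -23.0 20.0 y -43.0 25.0 z 172.0
172 [341 369] x -24.0 22.0 y -41.0 45.0 z 172.0
175 [341 369] x -24.0 21.0 y -39.0 46.0 z 171.0
178 [340 368] x -23.0 23.0 y -36.0 47.0 z 165.0
181 [340 363] x -21.0 24.0 y 4.0 48.0 z 159.0
184 [340 360] x -21.0 22.0 y 24.0 47.0 z 152.0
187 [342 358] x -21.0 16.0 y 39.0 47.0 z 145.0
190 [355 357] x -20.0 -16.0 y 43.0 46.0 z 140.0
```

View pics/s3y.png

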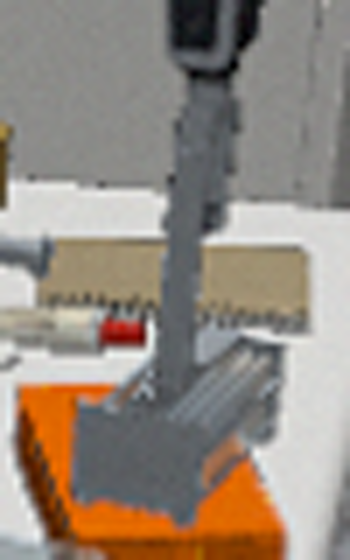

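```bash
python3 -c "
from h import *
goal((.5223,-.4315,.2897),-101.3)"
```

```text
t 4.52 pos [ 0.4464 -0.4089  0.29  ] jaw -101.14 down [ 0. -0. -1.]
units [0.002 0.526 0.05 ] turn 0.005
F [-0.8  -0.24 -2.52] Tq [-0.034 -0.037  0.   ] w 0.0212
```

```bash
python3 -m inch '0 0.03 0.05 0 10; 0 0.12 0.05 0 10; 0 0.22 0.05 0 10; 0 0.3 0.05 0 10; 0 0.35 0.05 0 10' 60
python3 -m inch '0 0.05 0 0 10; 0 0.1 0 0 10; 0 0.15 0 0 10; 0 0.175 0 0 10; 0 0.175 0 0 10' 60
python3 - <<'E'
from h import *
goal((.5223,-.4315,.2897),-101.3)
p,d=snap('side','4'); cv2.imwrite('pics/s4z.png',cv2.resize(p[90:230,260:390],None,fx=4.2,fy=4.2,interpolation=cv2.INTER_CUBIC)); p,d=snap('top','4'); cv2.imwrite('pics/t4z.png',cv2.resize(p[170:310,310:430],None,fx=4.2,fy=4.2))
E
```

```text
time_s: 4.93
eef_pos: [0.4968, -0.4274, 0.2896]
ee_rot: [-0.546, -0.449, 0.547, -0.448]
contact_force: [-6.3, 2.2, -0.9]
width: 0.0213
time_s: 5.35
eef_pos: [0.5213, -0.4318, 0.2887]
ee_rot: [-0.546, -0.45, 0.547, -0.448]
contact_force: [-4.9, 1.6, -3.4]
width: 0.0212
t 5.35 pos [ 0.5213 -0.4318  0.2887] jaw -101.2 down [-0.003  0.002 -1.   ]
units [-0.006  0.006 -0.003] turn 0.003
F [-4.92  1.62 -3.36] Tq [0.486 1.037 0.023] w 0.0212
```

View pics/s4z.png

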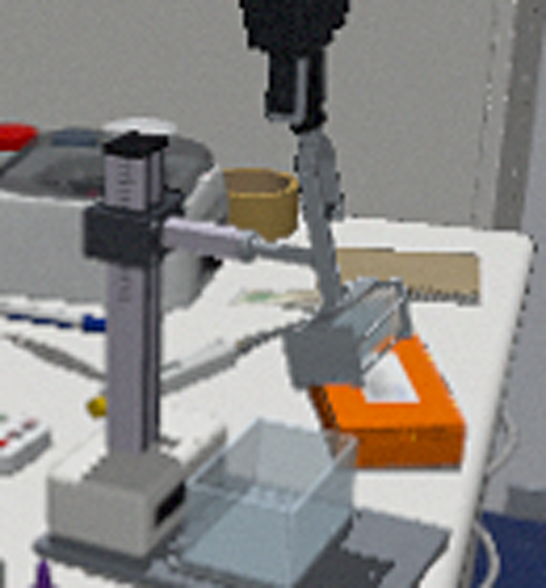

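View pics/t4z.png

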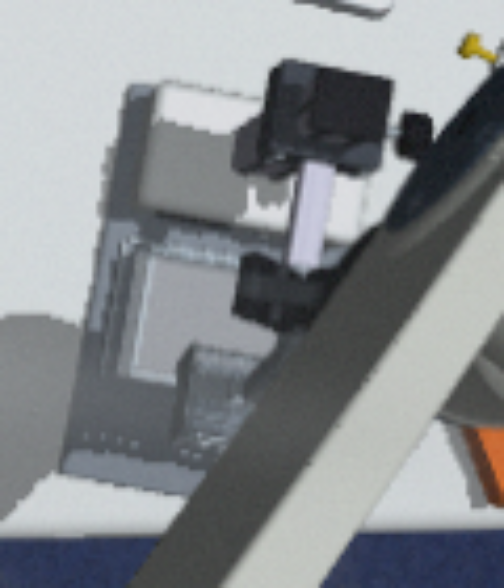

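```bash
python3 -m inch '0 -0.07 0 0 10; 0 -0.2 0 0 10; 0 -0.35 0 0 10; 0 -0.48 0 0 10; 0 -0.55 0 0 10' 60
python3 -m inch '0 0 0 0 10; 0 0 0 0 10; 0 0 0 0 10; 0 0 0 0 10; 0 0 0 0 10' 60
python3 - <<'E'
from h import *
goal((.5223,-.4315,.2897),-101.3)
p,d=snap('side','5'); cv2.imwrite('pics/s5z.png',cv2.resize(p[90:230,260:390],None,fx=4.2,fy=4.2,interpolation=cv2.INTER_CUBIC))
S=cloud('side',d)
s=env.read_state();sx=np.array([.981,-.195]);sy=np.array([.195,.981]);c=s['eef_pos'][:2]
for v in range(120,200,4):
    r=S[v,325:385];q=r[:,:2]-c; a=q@sx;b=q@sy
    ok=(abs(a)<.08)&(abs(b)<.06)&(r[:,2]<.3)
    if ok.any():
        print(v,'x',(a[ok].min()*1e3).round(),(a[ok].max()*1e3).round(),'y',(b[ok].min()*1e3).round(),(b[ok].max()*1e3).round(),'z',(np.median(r[ok][:,2])*1e3).round())
E
```

```text
time_s: 5.87
eef_pos: [0.4392, -0.416, 0.2903]
ee_rot: [0.547, 0.448, -0.547, 0.449]
contact_force: [0.0, -0.3, -2.4]
width: 0.0209
time_s: 6.28
eef_pos: [0.4418, -0.4164, 0.2897]
ee_rot: [0.546, 0.449, -0.546, 0.449]
contact_force: [-0.2, -0.4, -3.4]
width: 0.0209
t 6.28 pos [ 0.4418 -0.4164  0.2897] jaw -101.2 down [ 0. -0. -1.]
units [-0.     0.546 -0.005] turn 0.003
F [-0.22 -0.38 -3.38] Tq [-0.056 -0.055 -0.032] w 0.0209
120 x -12.0 12.0 y -6.0 25.0 z 298.0
124 x -13.0 2.0 y 3.0 19.0 z 288.0
128 x -15.0 -4.0 y -11.0 9.0 z 277.0
132 x -18.0 -6.0 y -13.0 16.0 z 269.0
136 x -20.0 -10.0 y -10.0 18.0 z 261.0
140 x -23.0 -12.0 y -10.0 18.0 z 252.0
144 x -24.0 -15.0 y -10.0 18.0 z 243.0
148 x -26.0 -15.0 y 13.0 17.0 z 233.0
152 x -29.0 79.0 y 6.0 18.0 z 207.0
156 x -32.0 -23.0 y 14.0 19.0 z 216.0
160 x -34.0 -24.0 y 11.0 18.0 z 205.0
164 x -53.0 -27.0 y -42.0 19.0 z 184.0
168 x -57.0 -18.0 y -25.0 20.0 z 182.0
172 x -60.0 -19.0 y -27.0 37.0 z 178.0
176 x -59.0 -13.0 y -25.0 46.0 z 175.0
180 x -61.0 -18.0 y 1.0 46.0 z 166.0
184 x -63.0 -21.0 y 31.0 45.0 z 157.0
188 x -66.0 -21.0 y 40.0 45.0 z 147.0
192 x 79.0 79.0 y -50.0 -50.0 z 67.0
196 x 47.0 77.0 y -50.0 -38.0 z 60.0
```

View pics/s5z.png

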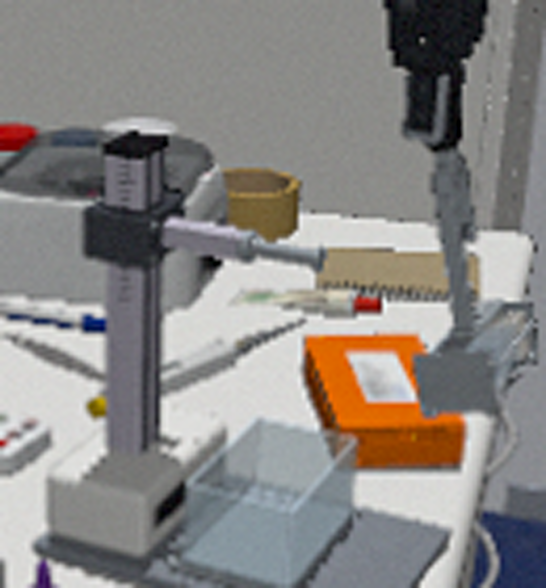

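```bash
python3 -c "
from h import *
goal((.53,-.215,.18),-101.3)"
python3 -m inch '0 0 -0.1 0 10; 0 0 -0.3 0 10; 0 0.05 -0.55 0 10; 0 0.12 -0.8 0 10; 0 0.2 -0.95 0 10' 60
python3 -c "
from h import *
goal((.53,-.215,.18),-101.3)"
```

```text
t 6.33 pos [ 0.4417 -0.4163  0.2896] jaw -101.2 down [ 0.  0. -1.]
units [ 0.731  0.317 -1.431] turn 0.003
F [-0.03  0.1  -2.5 ] Tq [-0.047 -0.087 -0.034] w 0.0209
time_s: 6.75
eef_pos: [0.4986, -0.2786, 0.2898]
ee_rot: [0.547, 0.449, -0.546, 0.448]
contact_force: [0.1, -1.0, -2.1]
width: 0.0207
t 6.75 pos [ 0.4986 -0.2786  0.2898] jaw -101.21 down [-0.     0.002 -1.   ]
units [ 0.733  0.123 -0.455] turn 0.003
F [ 0.08 -1.04 -2.06] Tq [-0.044 -0.075  0.006] w 0.0207
```

```bash
python3 -m inch '0.05 0.03 -0.1 0 10; 0.2 0.07 -0.25 0 10; 0.4 0.12 -0.4 0 10; 0.6 0.12 -0.45 0 10; 0.73 0.12 -0.455 0 10' 60
python3 -m inch '0.03 0 0 0 10; 0.07 0 0 0 10; 0.11 0 0 0 10; 0.14 0 0 0 10; 0.14 0 0 0 10' 60
python3 - <<'E'
from h import *
goal((.53,-.215,.149),-101.3)
p,d=snap('side','6'); cv2.imwrite('pics/s6z.png',cv2.resize(p[90:320,220:390],None,fx=2.6,fy=2.6,interpolation=cv2.INTER_CUBIC))
E
```

```text
time_s: 7.17
eef_pos: [0.5288, -0.2157, 0.1777]
ee_rot: [-0.546, -0.45, 0.546, -0.448]
contact_force: [-0.4, -0.4, -3.5]
width: 0.0212
time_s: 7.58
eef_pos: [0.5292, -0.2192, 0.1594]
ee_rot: [0.547, 0.448, -0.547, 0.449]
contact_force: [-0.3, -0.0, -2.8]
width: 0.0207
t 7.58 pos [ 0.5292 -0.2192  0.1594] jaw -101.26 down [ 0. -0. -1.]
units [ 0.069 -0.    -0.029] turn 0.001
F [-0.25 -0.04 -2.77] Tq [-0.015 -0.1   -0.019] w 0.0207
```

View pics/s6z.png

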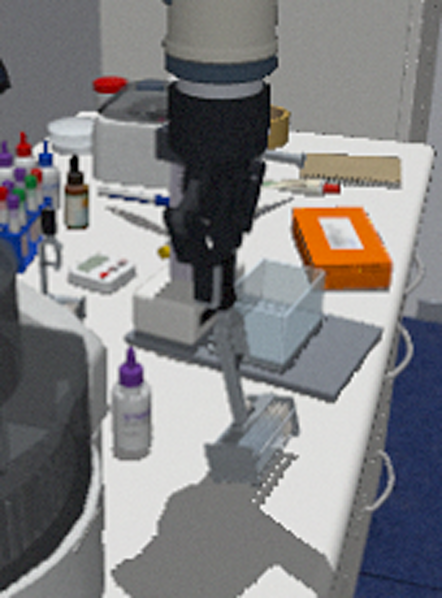

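```bash
python3 -m inch '0.02 0 0 0 10; 0.04 0 0 0 10; 0.055 0 0 0 10; 0.065 0 0 0 10; 0.065 0 0 0 10' 25
python3 -c "
from h import *
goal((.53,-.215,.149),-101.3)"
```

```text
time_s: 8.05
eef_pos: [0.5292, -0.2189, 0.1494]
ee_rot: [0.547, 0.449, -0.547, 0.449]
contact_force: [0.1, -0.6, -3.0]
width: 0.021
t 8.05 pos [ 0.5292 -0.2189  0.1494] jaw -101.23 down [ 0. -0. -1.]
units [ 0.003  0.    -0.027] turn 0.002
F [ 0.08 -0.58 -2.98] Tq [-0.051 -0.027 -0.048] w 0.021
```

Still not touching; step lower in small bits, then drag.

```bash
python3 -m inch '0.005 0 0 0 10; 0.01 0 0 0 10; 0.015 0 0 0 10; 0.02 0 0 0 10; 0.02 0 0 0 10' 25
python3 -c "
from h import *
goal((.53,-.215,.149),-101.3)"
```

```text
time_s: 8.47
eef_pos: [0.5305, -0.2193, 0.1486]
ee_rot: [0.547, 0.448, -0.546, 0.45]
contact_force: [-0.9, 0.8, 13.9]
width: 0.0212
t 8.47 pos [ 0.5305 -0.2193  0.1486] jaw -101.23 down [ 0.003 -0.001 -1.   ]
units [-0.003 -0.008 -0.027] turn 0.002
F [-0.94  0.81 13.89] Tq [0.392 0.83  0.006] w 0.0212
```

```bash
python3 -m inch '0 -0.05 0 0 10; 0 -0.1 0 0 10; 0 -0.15 0 0 10; 0 -0.2 0 0 10; 0 -0.25 0 0 10' 25
python3 - <<'E'
from h import *
goal((.53,-.215,.149),-101.3)
p,d=snap('side','7'); cv2.imwrite('pics/s7z.png',cv2.resize(p[90:320,220:390],None,fx=2.6,fy=2.6,interpolation=cv2.INTER_CUBIC))
E
```

```text
time_s: 8.88
eef_pos: [0.4958, -0.2126, 0.1495]
ee_rot: [0.548, 0.446, -0.545, 0.451]
contact_force: [2.3, 1.0, 11.2]
width: 0.021
t 8.88 pos [ 0.4958 -0.2126  0.1495] jaw -101.23 down [ 0.008 -0.003 -1.   ]
units [ 0.005  0.227 -0.029] turn 0.002
F [ 2.33  1.03 11.22] Tq [ 0.175 -0.957  0.111] w 0.021
```

View pics/s7z.png

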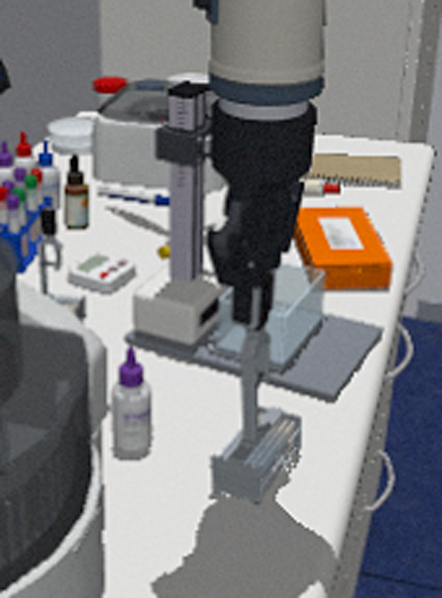

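```bash
python3 -m inch '-0.005 -0.03 0 0 10; -0.01 -0.05 0 0 10; -0.01 -0.05 0 0 24; -0.01 -0.05 0 0 40; -0.01 -0.05 0 0 45' 25
python3 -m inch '0 0 0 0 45; 0 0 0 0 45; 0 0 0 0 45; 0 0 0 0 45; 0 0 0 0 45'
python3 - <<'E'
from h import *
goal((.53,-.215,.149),-101.3)
p,d=snap('side','8'); cv2.imwrite('pics/s8z.png',cv2.resize(p[90:320,220:390],None,fx=2.6,fy=2.6,interpolation=cv2.INTER_CUBIC))
S=cloud('side',d)
s=env.read_state();sx=np.array([.981,-.195]);sy=np.array([.195,.981]);c=s['eef_pos'][:2]
for v in range(200,290,4):
    r=S[v,290:350];q=r[:,:2]-c; a=q@sx;b=q@sy
    ok=(abs(a)<.06)&(abs(b)<.06)&(r[:,2]<.18)&(r[:,2]>.004)
    if ok.any():
        print(v,'x',(a[ok].min()*1e3).round(),(a[ok].max()*1e3).round(),'y',(b[ok].min()*1e3).round(),(b[ok].max()*1e3).round(),'z',(np.median(r[ok][:,2])*1e3).round())
E
```

```text
time_s: 9.35
eef_pos: [0.4844, -0.2099, 0.1475]
ee_rot: [-0.546, -0.449, 0.547, -0.448]
contact_force: [0.6, 0.4, 0.1]
width: 0.0447
time_s: 9.77
eef_pos: [0.485, -0.2101, 0.1479]
ee_rot: [-0.546, -0.449, 0.547, -0.449]
contact_force: [-0.5, -1.0, -0.3]
width: 0.0456
t 9.77 pos [ 0.485  -0.2101  0.1479] jaw -101.22 down [-0.  0. -1.]
units [-0.007  0.301 -0.026] turn 0.003
F [-0.55 -1.03 -0.35] Tq [ 0.052 -0.071 -0.038] w 0.0456
200 x -9.0 9.0 y -27.0 -22.0 z 170.0
204 x -16.0 -5.0 y -27.0 12.0 z 178.0
208 x -17.0 13.0 y -7.0 36.0 z 173.0
212 x -17.0 12.0 y 1.0 37.0 z 168.0
216 x -16.0 11.0 y 1.0 37.0 z 159.0
220 x -15.0 -3.0 y -11.0 7.0 z 139.0
224 x -14.0 -3.0 y -13.0 13.0 z 131.0
228 x -14.0 -4.0 y -11.0 18.0 z 125.0
232 x -14.0 -4.0 y -11.0 17.0 z 115.0
236 x -14.0 -2.0 y -13.0 17.0 z 105.0
240 x -16.0 -3.0 y 13.0 19.0 z 96.0
244 x -14.0 -4.0 y 14.0 17.0 z 86.0
248 x -14.0 6.0 y -44.0 18.0 z 41.0
252 x -31.0 -3.0 y -43.0 17.0 z 40.0
256 x -32.0 15.0 y -42.0 18.0 z 34.0
260 x -32.0 10.0 y -43.0 22.0 z 33.0
264 x -32.0 10.0 y -40.0 30.0 z 33.0
268 x -32.0 15.0 y -18.0 44.0 z 35.0
272 x -32.0 15.0 y -0.0 45.0 z 29.0
276 x -31.0 14.0 y 12.0 45.0 z 18.0
280 x -30.0 4.0 y 28.0 45.0 z 11.0
284 x -31.0 -22.0 y 42.0 44.0 z 6.0
```

View pics/s8z.png

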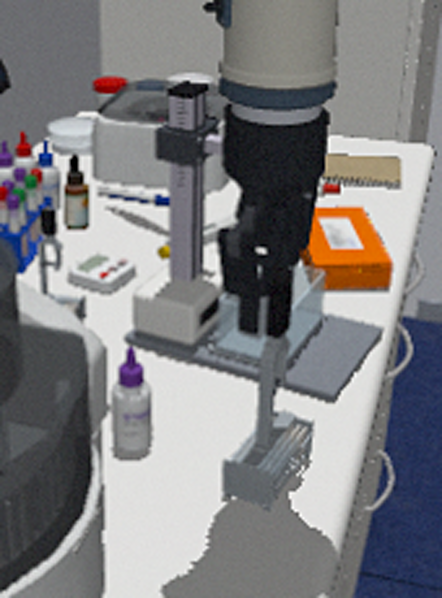

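```bash
python3 -m inch '-0.01 -0.03 0 0 45; -0.01 -0.057 0 0 45; -0.01 -0.057 0 0 45; -0.01 -0.057 0 0 15; -0.01 -0.057 0 0 10' 80
python3 -m inch '0 0 0 0 10; 0 0 0 0 10; 0 0 0 0 10; 0 0 0 0 10; 0 0 0 0 10' 80
python3 -c "
from h import *
goal((.4445,-.413,.293),-101.3)"
```

```text
time_s: 10.23
eef_pos: [0.4766, -0.2085, 0.1497]
ee_rot: [0.547, 0.449, -0.546, 0.449]
contact_force: [-0.1, -2.0, 4.9]
width: 0.0222
time_s: 10.65
eef_pos: [0.4768, -0.2086, 0.1498]
ee_rot: [0.547, 0.449, -0.546, 0.449]
contact_force: [-0.8, -0.1, 5.9]
width: 0.0209
t 10.65 pos [ 0.4768 -0.2086  0.1498] jaw -101.23 down [ 0. -0. -1.]
units [-0.954  0.054  1.379] turn 0.002
F [-0.84 -0.06  5.86] Tq [ 0.003  0.228 -0.017] w 0.0209
```

```bash
python3 -m inch '-0.1 0 0 0 10; -0.3 0 0 0 10; -0.55 0 0 0 10; -0.8 0 0 0 10; -0.94 0 0 0 10' 80
python3 -c "
from h import *
goal((.536,-.361,.2905),-101.3)"
```

```text
time_s: 11.07
eef_pos: [0.4775, -0.2088, 0.294]
ee_rot: [0.547, 0.448, -0.546, 0.45]
contact_force: [0.6, -0.2, -2.2]
width: 0.021
t 11.07 pos [ 0.4775 -0.2088  0.294 ] jaw -101.23 down [ 0.003 -0.001 -1.   ]
units [0.026 0.58  0.92 ] turn 0.002
F [ 0.65 -0.16 -2.18] Tq [-0.027 -0.07  -0.007] w 0.021
```

```bash
python3 -m inch '0 0.08 0.1 0 10; 0 0.22 0.3 0 10; 0 0.38 0.55 0 10; 0 0.52 0.8 0 10; 0 0.58 0.92 0 10' 80
python3 -m inch '0 0 0 0 10; 0 0 0 0 10; 0 0 0 0 10; 0 0 0 0 10; 0 0 0 0 10' 80
python3 - <<'E'
from h import *
goal((.5223,-.4315,.2905),-101.3)
p,d=snap('side','9'); cv2.imwrite('pics/s9z.png',cv2.resize(p[60:220,260:390],None,fx=3.7,fy=3.7,interpolation=cv2.INTER_CUBIC))
S=cloud('side',d)
s=env.read_state();sx=np.array([.981,-.195]);sy=np.array([.195,.981]);c=s['eef_pos'][:2]
for v in range(110,210,4):
    r=S[v,280:370];q=r[:,:2]-c; a=q@sx;b=q@sy
    ok=(abs(a)<.06)&(abs(b)<.06)&(r[:,2]<.28)&(r[:,2]>.1)
    if ok.any():
        print(v,'x',(a[ok].min()*1e3).round(),(a[ok].max()*1e3).round(),'y',(b[ok].min()*1e3).round(),(b[ok].max()*1e3).round(),'z',(np.median(r[ok][:,2])*1e3).round())
E
```

```text
time_s: 11.48
eef_pos: [0.536, -0.3641, 0.2896]
ee_rot: [-0.546, -0.448, 0.547, -0.449]
contact_force: [-0.2, 1.2, -2.9]
width: 0.0209
time_s: 11.9
eef_pos: [0.5349, -0.3596, 0.2906]
ee_rot: [0.546, 0.449, -0.546, 0.449]
contact_force: [-0.3, 0.1, -3.1]
width: 0.0209
t 11.9 pos [ 0.5349 -0.3596  0.2906] jaw -101.17 down [-0.  0. -1.]
units [0.    0.01  0.486] turn 0.004
F [-0.32  0.1  -3.1 ] Tq [-0.023 -0.015  0.009] w 0.0209
130 x -6.0 3.0 y 0.0 9.0 z 279.0
134 x -6.0 5.0 y -11.0 16.0 z 271.0
138 x -6.0 5.0 y -13.0 20.0 z 263.0
142 x -6.0 5.0 y -10.0 19.0 z 253.0
146 x -7.0 59.0 y -60.0 18.0 z 237.0
150 x -7.0 54.0 y -60.0 18.0 z 228.0
154 x -7.0 4.0 y 14.0 18.0 z 225.0
158 x -4.0 3.0 y 14.0 20.0 z 216.0
162 x -5.0 2.0 y 15.0 21.0 z 206.0
166 x -16.0 16.0 y -41.0 19.0 z 180.0
170 x -22.0 18.0 y -39.0 20.0 z 174.0
174 x -23.0 18.0 y -40.0 31.0 z 171.0
178 x -24.0 22.0 y -40.0 45.0 z 171.0
182 x -24.0 24.0 y -13.0 47.0 z 165.0
186 x -22.0 22.0 y 8.0 47.0 z 154.0
190 x -21.0 19.0 y 38.0 47.0 z 145.0
```

View pics/s9z.png

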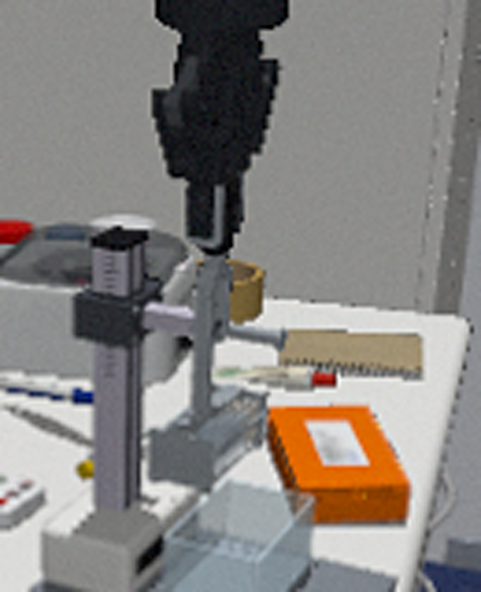

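```bash
python3 -m inch '0 0.01 0.06 0 10; 0 0.01 0.16 0 10; 0 0.01 0.27 0 10; 0 0.01 0.36 0 10; 0 0.01 0.4 0 10' 80
python3 -m inch '0 0 0.02 0 10; 0 0 0.04 0 10; 0 0 0.06 0 10; 0 0 0.08 0 10; 0 0 0.08 0 10' 80
python3 - <<'E'
from h import *
goal((.5223,-.4315,.2905),-101.3)
p,d=snap('side','10'); cv2.imwrite('pics/s10z.png',cv2.resize(p[60:220,260:390],None,fx=3.7,fy=3.7,interpolation=cv2.INTER_CUBIC))
E
```

```text
time_s: 12.37
eef_pos: [0.524, -0.4228, 0.2904]
ee_rot: [-0.547, -0.448, 0.547, -0.448]
contact_force: [-0.8, 0.6, -2.8]
width: 0.0211
time_s: 12.78
eef_pos: [0.5225, -0.4318, 0.2905]
ee_rot: [0.546, 0.449, -0.546, 0.449]
contact_force: [0.5, 0.5, -3.0]
width: 0.0207
t 12.78 pos [ 0.5225 -0.4318  0.2905] jaw -101.22 down [-0.  0. -1.]
units [-0.    -0.002 -0.001] turn 0.003
F [ 0.5   0.53 -2.96] Tq [ 0.027  0.026 -0.021] w 0.0207
```

View pics/s10z.png

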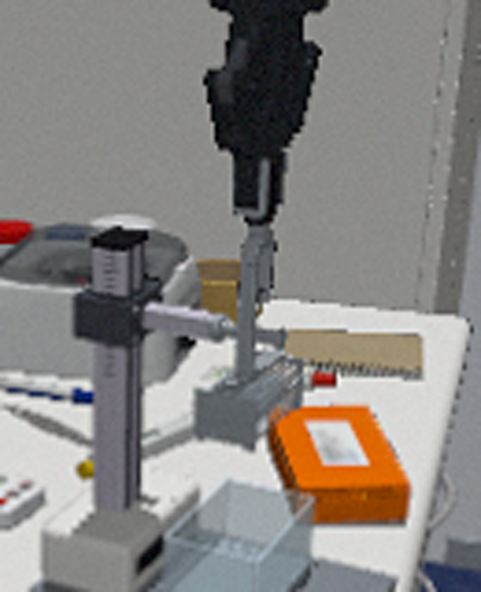

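```bash
python3 -m inch '0 0 0.003 0 10; 0 0 0.006 0 10; 0 0 0.01 0 10; 0 0 0.01 0 10; 0 0 0.01 0 10' 80
python3 -m inch '0 0 0.003 0 10; 0 0 0.006 0 10; 0 0 0.01 0 10; 0 0 0.01 0 10; 0 0 0.01 0 10' 80
python3 -c "
from h import *
goal((.5223,-.4315,.2905),-101.3)"
```

```text
time_s: 13.25
eef_pos: [0.5224, -0.4324, 0.2906]
ee_rot: [0.547, 0.449, -0.546, 0.448]
contact_force: [0.9, 4.0, -1.1]
width: 0.0207
time_s: 13.67
eef_pos: [0.5223, -0.4331, 0.2905]
ee_rot: [0.547, 0.449, -0.546, 0.448]
contact_force: [2.3, 8.1, -0.3]
width: 0.021
t 13.67 pos [ 0.5223 -0.4331  0.2905] jaw -101.22 down [ 0.     0.003 -1.   ]
units [-0.    -0.002 -0.01 ] turn 0.003
F [ 2.27  8.11 -0.32] Tq [ 1.935 -0.459 -0.005] w 0.021
```

```bash
python3 -m inch '0 0 -0.02 0 10; 0 0 -0.037 0 10; 0 0 -0.037 0 10; 0 0 -0.037 0 10; 0 0 -0.037 0 10' 80
python3 -c "
from h import *
goal((.5228,-.4293,.267),-101.3)"
```

```text
time_s: 14.08
eef_pos: [0.523, -0.4295, 0.2905]
ee_rot: [-0.546, -0.449, 0.547, -0.449]
contact_force: [0.2, 0.1, -2.0]
width: 0.0207
t 14.08 pos [ 0.523  -0.4295  0.2905] jaw -101.23 down [-0.    -0.001 -1.   ]
units [ 0.157 -0.001 -0.001] turn 0.002
F [ 0.21  0.05 -2.01] Tq [ 0.015  0.004 -0.033] w 0.0207
```

```bash
python3 -m inch '0.02 0 0 0 10; 0.05 0 0 0 10; 0.08 0 0 0 10; 0.11 0 0 0 10; 0.13 0 0 0 10' 80
python3 -m inch '0.01 0 0 0 10; 0.02 0 0 0 10; 0.03 0 0 0 10; 0.04 0 0 0 10; 0.05 0 0 0 10' 80
python3 -c "
from h import *
goal((.5228,-.4293,.2327),-101.3)"
```

```text
time_s: 14.5
eef_pos: [0.5227, -0.429, 0.2699]
ee_rot: [-0.546, -0.449, 0.547, -0.448]
contact_force: [1.1, -0.1, -2.7]
width: 0.0209
time_s: 14.92
eef_pos: [0.523, -0.4292, 0.264]
ee_rot: [-0.546, -0.449, 0.547, -0.449]
contact_force: [-2.7, 1.1, 3.2]
width: 0.0209
t 14.92 pos [ 0.523  -0.4292  0.264 ] jaw -101.22 down [ 0. -0. -1.]
units [ 0.209 -0.001  0.001] turn 0.003
F [-2.71  1.14  3.22] Tq [ 0.233  0.541 -0.035] w 0.0209
```

```bash
for i in 1 ; do python3 -m inch '0.01 0 0 0 10; 0.02 0 0 0 10; 0.03 0 0 0 10; 0.04 0 0 0 10; 0.05 0 0 0 10' 80; done
python3 -c "
from h import *
goal((.5228,-.4293,.2327),-101.3)"
```

```text
time_s: 15.33
eef_pos: [0.5236, -0.429, 0.2561]
ee_rot: [0.547, 0.448, -0.546, 0.449]
contact_force: [1.2, 2.3, 3.8]
width: 0.0204
t 15.33 pos [ 0.5236 -0.429   0.2561] jaw -101.23 down [ 0.001  0.    -1.   ]
units [ 0.156 -0.005  0.003] turn 0.002
F [1.25 2.31 3.77] Tq [ 0.671 -0.197  0.001] w 0.0204
```

```bash
python3 -m inch '0.01 0 0 0 10; 0.02 0 0 0 10; 0.03 0 0 0 10; 0.04 0 0 0 10; 0.05 0 0 0 10' 80
python3 -m inch '0.01 0 0 0 10; 0.02 0 0 0 10; 0.03 0 0 0 10; 0.03 0 0 0 10; 0.03 0 0 0 10' 80
python3 -c "
from h import *
goal((.5228,-.4293,.2327),-101.3)"
```

```text
time_s: 15.75
eef_pos: [0.5229, -0.4289, 0.248]
ee_rot: [-0.546, -0.449, 0.547, -0.448]
contact_force: [0.2, 3.5, 0.8]
width: 0.0212
time_s: 16.17
eef_pos: [0.5227, -0.4286, 0.2431]
ee_rot: [0.547, 0.449, -0.546, 0.448]
contact_force: [1.6, 4.7, -5.2]
width: 0.0208
t 16.17 pos [ 0.5227 -0.4286  0.2431] jaw -101.23 down [-0.001  0.002 -1.   ]
units [0.069 0.002 0.005] turn 0.002
F [ 1.57  4.69 -5.24] Tq [ 1.033 -0.255  0.014] w 0.0208
```

```bash
python3 -m inch '0.01 0 0 0 10; 0.02 0 0 0 10; 0.03 0 0 0 10; 0.03 0 0 0 10; 0.03 0 0 0 10' 80
python3 -c "
from h import *
goal((.5228,-.4293,.2327),-101.3)"
```

```text
time_s: 16.58
eef_pos: [0.523, -0.4297, 0.2396]
ee_rot: [-0.546, -0.448, 0.547, -0.449]
contact_force: [0.0, -0.0, -3.6]
width: 0.0209
t 16.58 pos [ 0.523  -0.4297  0.2396] jaw -101.23 down [ 0.    -0.001 -1.   ]
units [ 0.046 -0.002 -0.002] turn 0.002
F [ 0.   -0.03 -3.62] Tq [-0.018 -0.045 -0.01 ] w 0.0209
```

```bash
python3 -m inch '0.01 0 0 0 10; 0.02 0 0 0 10; 0.03 0 0 0 10; 0.03 0 0 0 10; 0.03 0 0 0 10' 80
python3 - <<'E'
from h import *
goal((.5228,-.4293,.2327),-101.3)
p,d=snap('side','11'); cv2.imwrite('pics/s11z.png',cv2.resize(p[80:200,270:370],None,fx=5,fy=5,interpolation=cv2.INTER_CUBIC))
E
```

```text
time_s: 17.0
eef_pos: [0.5229, -0.4291, 0.2348]
ee_rot: [-0.546, -0.449, 0.547, -0.449]
contact_force: [0.1, 0.2, -2.6]
width: 0.021
t 17.0 pos [ 0.5229 -0.4291  0.2348] jaw -101.22 down [-0.  0. -1.]
units [ 0.014 -0.001  0.002] turn 0.003
F [ 0.14  0.23 -2.55] Tq [ 0.028 -0.002  0.009] w 0.021
```

View pics/s11z.png

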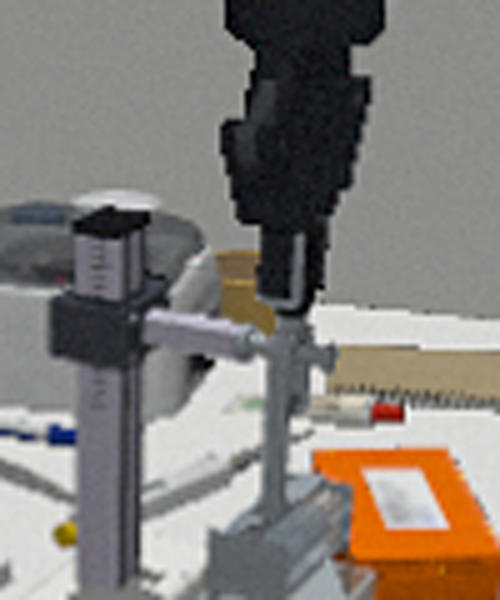

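```bash
python3 -m inch '0.006 0 0 0 10; 0.01 0 0 0 10; 0.014 0 0 0 10; 0.014 0 0 0 10; 0.014 0 0 0 10' 80
python3 -m inch '0.006 0 0 0 10; 0.01 0 0 0 10; 0.014 0 0 0 10; 0.014 0 0 0 10; 0.014 0 0 0 10' 80
python3 -c "
from h import *
goal((.5228,-.4293,.2327),-101.3)"
```

```text
time_s: 17.47
eef_pos: [0.5231, -0.4292, 0.2335]
ee_rot: [0.547, 0.449, -0.546, 0.449]
contact_force: [-1.7, 0.9, 2.5]
width: 0.0208
time_s: 17.88
eef_pos: [0.5232, -0.4293, 0.2333]
ee_rot: [0.547, 0.448, -0.546, 0.449]
contact_force: [-5.3, 4.8, 15.6]
width: 0.0207
t 17.88 pos [ 0.5232 -0.4293  0.2333] jaw -101.23 down [ 0.001 -0.001 -1.   ]
units [ 0.004 -0.003  0.001] turn 0.002
F [-5.35  4.77 15.63] Tq [0.813 0.913 0.071] w 0.0207
```

```bash
python3 -m inch '-0.02 0 0 0 10; -0.05 0 0 0 10; -0.08 0 0 0 10; -0.11 0 0 0 10; -0.13 0 0 0 10' 80
python3 -m inch '-0.005 0 0 0 10; -0.01 0 0 0 10; -0.015 0 0 0 10; -0.02 0 0 0 10; -0.02 0 0 0 10' 80
python3 -c "
from h import *
goal((.5228,-.4293,.2555),-101.3)"
```

```text
time_s: 18.3
eef_pos: [0.5232, -0.4292, 0.2507]
ee_rot: [-0.546, -0.449, 0.546, -0.449]
contact_force: [-0.1, 0.1, -2.6]
width: 0.021
time_s: 18.72
eef_pos: [0.523, -0.4291, 0.2533]
ee_rot: [-0.547, -0.449, 0.547, -0.449]
contact_force: [0.1, -0.6, -2.8]
width: 0.0213
t 18.72 pos [ 0.523  -0.4291  0.2533] jaw -101.23 down [-0.  0. -1.]
units [-0.015 -0.001  0.001] turn 0.002
F [ 0.15 -0.58 -2.77] Tq [ 0.012  0.02  -0.025] w 0.0213
```

```bash
python3 -m inch '-0.005 0 0 0 10; -0.01 0 0 0 10; -0.015 0 0 0 10; -0.015 0 0 0 10; -0.015 0 0 0 10' 80
python3 -m inch '-0.003 0 0 0 10; -0.006 0 0 0 10; -0.01 0 0 0 10; -0.01 0 0 0 10; -0.01 0 0 0 10' 80
python3 -c "
from h import *
goal((.5228,-.4293,.2555),-101.3)"
```

```text
time_s: 19.13
eef_pos: [0.523, -0.4291, 0.2555]
ee_rot: [-0.547, -0.449, 0.547, -0.449]
contact_force: [-0.3, -0.2, -3.6]
width: 0.021
time_s: 19.55
eef_pos: [0.5228, -0.429, 0.256]
ee_rot: [-0.546, -0.449, 0.547, -0.448]
contact_force: [1.4, -2.5, -15.2]
width: 0.0209
t 19.55 pos [ 0.5228 -0.429   0.256 ] jaw -101.23 down [-0.001  0.001 -1.   ]
units [0.003 0.    0.002] turn 0.002
F [  1.39  -2.49 -15.2 ] Tq [-0.44  -0.44   0.035] w 0.0209
```

```bash
python3 -m inch '0.02 0 0 0 10; 0.05 0 0 0 10; 0.08 0 0 0 10; 0.11 0 0 0 10; 0.13 0 0 0 10' 80
python3 -m inch '0 0 0 0 10; 0 0 0 0 10; 0 0 0 0 10; 0 0 0 0 10; 0 0 0 0 10' 80
python3 -c "
from h import *
goal((.5228,-.4293,.2335),-101.3)"
```

```text
time_s: 19.97
eef_pos: [0.5229, -0.4291, 0.2373]
ee_rot: [-0.547, -0.449, 0.547, -0.449]
contact_force: [-0.0, 0.2, -2.4]
width: 0.0208
time_s: 20.38
eef_pos: [0.5232, -0.4292, 0.2378]
ee_rot: [0.547, 0.449, -0.546, 0.449]
contact_force: [0.1, 0.8, -3.0]
width: 0.0206
t 20.38 pos [ 0.5232 -0.4292  0.2378] jaw -101.23 down [ 0. -0. -1.]
units [ 0.029 -0.002  0.001] turn 0.002
F [ 0.12  0.8  -3.01] Tq [ 0.047 -0.04   0.022] w 0.0206
```

```bash
python3 -m inch '0 0 -0.005 0 10; 0.01 0 -0.01 0 10; 0.02 0 -0.01 0 10; 0.028 0 -0.01 0 10; 0.028 0 -0.01 0 10' 80
python3 -m inch '0 0 0 0 10; 0 0 0 0 10; 0 0 0 0 10; 0 0 0 0 10; 0 0 0 0 10' 80
python3 -c "
from h import *
goal((.523,-.4278,.2335),-101.3)"
```

```text
time_s: 20.8
eef_pos: [0.5233, -0.4276, 0.2334]
ee_rot: [0.547, 0.449, -0.546, 0.449]
contact_force: [0.3, 1.2, -1.1]
width: 0.0209
time_s: 21.22
eef_pos: [0.5234, -0.4277, 0.2334]
ee_rot: [0.547, 0.449, -0.546, 0.449]
contact_force: [-0.6, 0.2, 0.1]
width: 0.0209
t 21.22 pos [ 0.5234 -0.4277  0.2334] jaw -101.23 down [ 0.  0. -1.]
units [-0.    -0.002  0.001] turn 0.002
F [-0.64  0.24  0.07] Tq [0.098 0.007 0.02 ] w 0.0209
```

```bash
python3 -m inch '0 0 0 0 10; 0 0 0 0 10; 0 0 0 0 22; 0 0 0 0 24; 0 0 0 0 28' 20
python3 -m inch '0 0 0 0 32; 0 0 0 0 38; 0 0 0 0 45; 0 0 0 0 50; 0 0 0 0 50' 20
python3 - <<'E'
from h import *
goal((.523,-.4278,.32),-101.3)
p,d=snap('side','12'); cv2.imwrite('pics/s12z.png',cv2.resize(p[80:200,270:370],None,fx=5,fy=5,interpolation=cv2.INTER_CUBIC))
E
```

```text
time_s: 21.63
eef_pos: [0.5235, -0.4279, 0.2336]
ee_rot: [0.547, 0.448, -0.546, 0.449]
contact_force: [0.4, 0.3, 0.2]
width: 0.028
time_s: 22.05
eef_pos: [0.5233, -0.4277, 0.2334]
ee_rot: [0.547, 0.449, -0.547, 0.449]
contact_force: [0.1, -0.2, -0.6]
width: 0.0496
t 22.05 pos [ 0.5233 -0.4277  0.2334] jaw -101.23 down [ 0. -0. -1.]
units [-0.577 -0.002  0.001] turn 0.002
F [ 0.09 -0.21 -0.62] Tq [ 0.024 -0.006 -0.   ] w 0.0496
```

View pics/s12z.png

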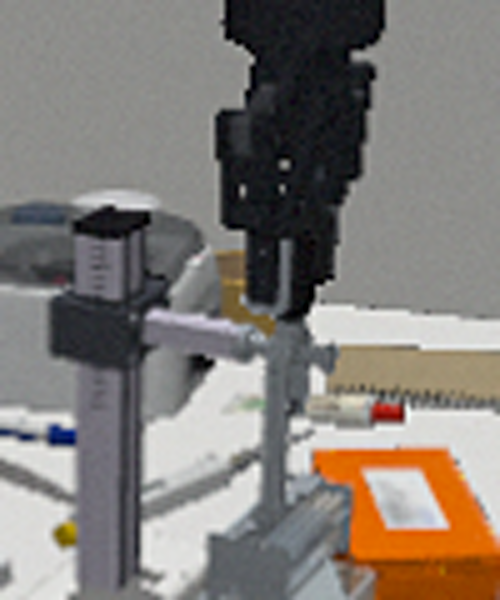

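Hanging still, released. Retreat straight up.

```bash
python3 -m inch '-0.05 0 0 0 50; -0.15 0 0 0 50; -0.3 0 0 0 50; -0.5 0 0 0 50; -0.7 0 0 0 50' 20
python3 -m inch '0 -0.1 0 0 50; 0 -0.3 0 0 50; 0 -0.5 0 0 50; 0 -0.75 0 0 50; 0 -0.85 0 0 50' 20
python3 -m inch '0 0 0 0 50; 0 0 0 0 50; 0 0 0 0 50; 0 0 0 0 50; 0 0 0 0 50' 20
python3 - <<'E'
from h import *
goal((.523,-.4278,.32),-101.3)
p,d=snap('side','13'); cv2.imwrite('pics/s13z.png',cv2.resize(p[110:230,270:370],None,fx=5,fy=5,interpolation=cv2.INTER_CUBIC))
t,_=snap('top','13'); cv2.imwrite('pics/t13z.png',cv2.resize(t[120:310,220:430],None,fx=3,fy=3))
S=cloud('side',d)
sx=np.array([.981,-.195]);sy=np.array([.195,.981]);c=np.array([.5233,-.4277])
for v in range(136,220,4):
    r=S[v,280:370];q=r[:,:2]-c; a=q@sx;b=q@sy
    ok=(abs(a)<.03)&(abs(b)<.06)&(r[:,2]<.28)&(r[:,2]>.075)
    if ok.any():
        print(v,'x',(a[ok].min()*1e3).round(),(a[ok].max()*1e3).round(),'y',(b[ok].min()*1e3).round(),(b[ok].max()*1e3).round(),'z',(np.median(r[ok][:,2])*1e3).round())
E
```

```text
time_s: 22.52
eef_pos: [0.523, -0.4274, 0.3396]
ee_rot: [-0.546, -0.449, 0.547, -0.448]
contact_force: [1.0, -1.4, 0.4]
width: 0.0503
time_s: 22.93
eef_pos: [0.3949, -0.4018, 0.339]
ee_rot: [-0.546, -0.449, 0.547, -0.448]
contact_force: [-0.2, -0.7, 0.4]
width: 0.0503
time_s: 23.35
eef_pos: [0.3993, -0.403, 0.3382]
ee_rot: [0.546, 0.449, -0.546, 0.449]
contact_force: [-1.0, 0.3, -1.0]
width: 0.05
t 23.35 pos [ 0.3993 -0.403   0.3382] jaw -101.19 down [ 0.  0. -1.]
units [0.121 0.841 0.002] turn 0.004
F [-0.97  0.26 -0.97] Tq [ 0.002  0.015 -0.039] w 0.05
136 x -8.0 6.0 y -5.0 13.0 z 246.0
140 x -9.0 7.0 y -5.0 13.0 z 236.0
144 x -6.0 4.0 y -2.0 9.0 z 225.0
148 x -6.0 28.0 y -17.0 13.0 z 211.0
152 x -24.0 25.0 y 0.0 19.0 z 206.0
156 x -6.0 4.0 y -12.0 19.0 z 196.0
160 x -6.0 4.0 y -11.0 18.0 z 185.0
164 x -6.0 6.0 y 13.0 19.0 z 176.0
168 x -6.0 5.0 y 12.0 19.0 z 165.0
172 x -5.0 4.0 y 15.0 18.0 z 154.0
176 x -7.0 15.0 y -43.0 19.0 z 124.0
180 x -20.0 19.0 y -44.0 17.0 z 117.0
184 x -22.0 18.0 y -43.0 24.0 z 115.0
188 x -23.0 22.0 y -42.0 44.0 z 115.0
192 x -22.0 22.0 y -7.0 45.0 z 106.0
196 x -23.0 21.0 y 13.0 44.0 z 96.0
200 x -20.0 15.0 y 33.0 44.0 z 87.0
```

View pics/s13z.png

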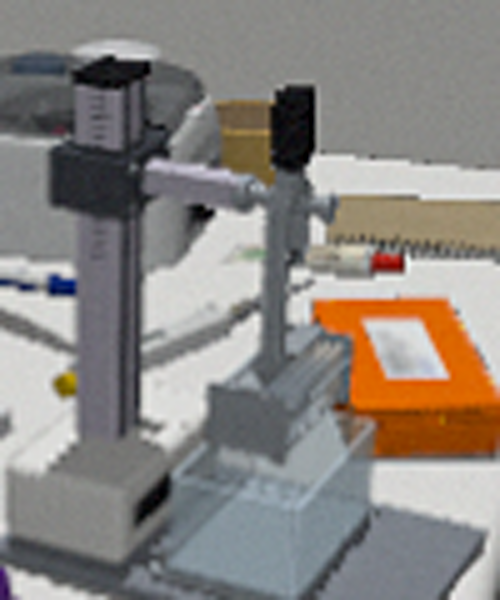

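View pics/t13z.png

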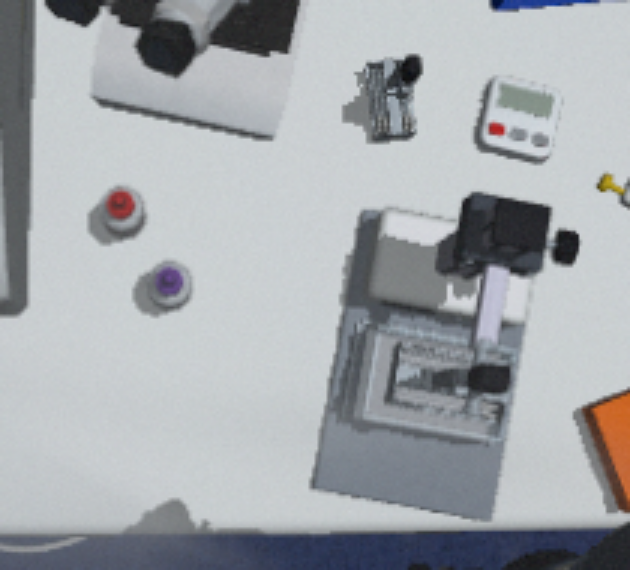

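Rack hangs upright and still on the pin over the dish (side crop: hook at about (290,200), between shoulder and head). Bottles and dish are where they were. Handing in.

```bash
python3 -c "
from rig import env
print(env.hand_in())"
```

```text
the job is handed in; nothing more can be done
None
```

The larger rack is hanging upright and still from the stainer's pin, over the dish, with the latch shut as far as I could feel. The job was handed in at about 23 s of the 54 s.

- **Mistake on the way:** my first approach along the pin ran the rack's shank into the pin's head. The last readings showed about 5 N. The rack tilted about 18° in the grip. I backed off, straightened it on the bench, gripped it again and came in from the side. The side view after regripping and the final pictures show it upright. I saw no slides fall, but I did not count them.
- **Hooking on:** I found the pin sideways by light contact of up to about 8 N. The latch resisted, then its force dropped away about 6 mm above the seat. The hook reached the seat with about 18 N on the arm.
- **Latch proof:** pulling up, the hook was stopped after about 22 mm, the play expected of a shut latch. It held about 12 N, and I then lowered the rack back onto the pin.
- **Last checks:**
  - The pin carried the weight before I opened the fingers.
  - After I withdrew, the hook sat between shoulder and head, with the underside above the dish rim.
  - By eye, the dish and both bottles had not moved.
- **Not confirmed:** the latch is too small to see in the pictures, so "shut" rests on the forces and the 22 mm stop. I read forces only at the end of each move, so a brief peak in between could have gone unseen.

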